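# Balance the centrifuge rotor

## Robot

A 6-joint arm with a two-finger parallel gripper is mounted at the origin on a cart in front of the work surface, level with it; the furniture and walls round the work are solid. World frame = base frame: x ahead of the robot, y to its left, z up, the work surface at z = 0. Lengths are in m, angles in rad, forces in N, time in s.
With the tool pointing down it reaches from about 0.425 to 0.95 m from the base axis. Payload 3.5 kg.
Tool frame: the origin (TCP) lies between the finger pads; the fingertips stand 22 mm ahead of it and the grasp point (between the pads) lies 3 mm ahead of it (ctrl.nose_length is the z of the fingertips in the tool frame, in m); z points along the fingers, y is the line along which they close (so a half turn about z gives the same grasp; the last joint's range is limited). The gripper opens to 85 mm and grips with 20 to 120 N. Pads are 22 mm wide; open, the fingers measure 114 mm over their backs; the gripper's body (76 mm by 85 mm) begins 54 mm behind the grasp point. The pads swing forward as they close: fully open they stand 13 mm farther back than shut.
Start: joints at [-0.15, 0.286, 1.577, -0, 1.279, -0.15], TCP at [0.675, 0, 0.253] pointing down, gripper open.
Joint ranges: [-2.77, 2.77], [-0.9, 2.22], [0.21, 2.48], [-1.53, 4.67], [0.24, 2.81], [-2.84, 2.84]. Speed limits (rad/s): [2.79, 2.79, 3.14, 3.14, 3.14, 3.14].

## Interface

Orientations are given as a unit quaternion [x, y, z, w].
In Python, from plant import ctrl gives the robot as it stands. The module is installed in compiled form; this text tells all that it offers.
- The arm moves only by the tool send_rows, never from a script. Its argument "rows" is text: rows parted by semicolons, each of 7 numbers parted by spaces: the turn, a rotation vector about the tool's x, y, z in parts of the range, where 1.0 means 180 degrees, then the shift along the tool's x, y, z in a scale on which 1.0 is 75 cm, then the opening, from -1 (shut) to 1 (fully open). A call has 1 to 8 rows; each row is the pose to reach, as a shift and turn from the pose commanded when the call began, along the tool's axes at that moment; what a row does not reach only later rows make up. A row lasts 1/8 s, in which the tool goes at most 62.5 mm and 10.7 degrees, less where a joint would pass 70% of its speed; a pose out of reach is approached as far as the arm can. A call with a gripper value outside its range is refused whole. The fingers move at their own pace and stop on an object; "grip_force" is the grip in N (left out, the last holds). Time passes only in rows, so rows that repeat a pose let the fingers close. It gives the time, the measured TCP pose, the force, the opening and the grip force at its end, in the units of the state.
- ctrl.get_state(): the state, without advancing time (a new reading comes with each control period).
- ctrl.read_camera(name): name is "side" or "top" or "wrist"; returns a dict with "color" (420x560x3 uint8, red, green, blue), "fx", "fy", "cx", "cy" (pixels), "D" ([k1, k2, p1, p2, k3] as OpenCV has them; the pictures are not rectified), "extrinsics" (4x4, takes a point from world to camera coordinates). Camera axes: x right, y down, z forward; pixel columns grow to the right and rows downward; lengths in m; the calibration is good to about 2 mm. A picture is of the moment at which its call begins. There is no depth.
- ctrl.sign_off(): hands the job in; it is judged then, once.
Trained networks look in a picture, given as the dict that the camera call returned (one of the last four; its "shot" number tells which), for a name from the list of things; names that differ only in an ending like _2 or _b are one class to them, and where a whole thing is asked for, a point or a joint stands for the part that bears it (a point fixed in the world has none). Each returns a list of dicts, best first, with "p" (0 to 1); they miss things now and then, are a little off and sometimes report something else, mostly with a low value. They report only what shows in the picture. A call takes as long as a camera call. They do not tell look-alikes from the thing itself.
- ctrl.look_for(picture, target): "position" ([x, y, z] in m, in the coordinates of the camera as it stood for that picture, good to about 4 mm: the middle of the surface that is visible of it).
The state is a dict: "time": time; "qpos": joint angles; "dq": joint speeds; "joint_efforts": joint torques, N m; "eef_pos": TCP position; "tcp_rot": TCP orientation; "contact_force": force on the tool from outside, world axes, zero at the start; "wrist_torque": the same for the moment, N m; "opening": opening from 0.0 (shut) to 1.0 (fully open); "finger_force": force on a finger pad.
Only numpy, scipy, OpenCV 4.12 (cv2) and the standard library are available. Lean on these libraries where they do the work, as an engineer would, in place of code of your own. Each camera call takes 0.05 s, during which the arm holds its last target. There are 200 camera calls.

## Task

The six tubes in the centrifuge rotor have been put in without regard to weight; only tubes with caps of the same colour weigh the same. Rearrange them so that the two tubes of each colour sit in opposite wells (the empty tube block is there for setting a tube aside on the way), and finish with all six fully down and upright in the rotor's six wells. Do not tip a tube over, and leave the amber bottle where it stands.

Things in the scene. Friction and masses are not known exactly. Their poses are not given: they have to be found in the camera images.
- red_sample: Capped upright tube, 85 mm tall: off-white body 27 mm across, ribbed red cap 30 mm across (top 20 mm), plain on top: sample. Weighs the same as the other red-capped tube (40 to 60 g). Flat foot 23 mm across, chamfered. Origin: centre of the underside, z up to the cap. In a well its top 40 mm stand out; grip it across the cap. Fits any well.
- red_balance: Capped upright tube, 85 mm tall: off-white body 27 mm across, ribbed red cap 30 mm across (top 20 mm), white 18 mm disc on the cap: counterbalance. Weighs the same as the other red-capped tube (40 to 60 g). Flat foot 23 mm across, chamfered. Origin: centre of the underside, z up to the cap. In a well its top 40 mm stand out; grip it across the cap. Fits any well.
- blue_sample: Capped upright tube, 85 mm tall: off-white body 27 mm across, ribbed blue cap 30 mm across (top 20 mm), plain on top: sample. Weighs the same as the other blue-capped tube (40 to 60 g). Flat foot 23 mm across, chamfered. Origin: centre of the underside, z up to the cap. In a well its top 40 mm stand out; grip it across the cap. Fits any well.
- blue_balance: Capped upright tube, 85 mm tall: off-white body 27 mm across, ribbed blue cap 30 mm across (top 20 mm), white 18 mm disc on the cap: counterbalance. Weighs the same as the other blue-capped tube (40 to 60 g). Flat foot 23 mm across, chamfered. Origin: centre of the underside, z up to the cap. In a well its top 40 mm stand out; grip it across the cap. Fits any well.
- yellow_sample: Capped upright tube, 85 mm tall: off-white body 27 mm across, ribbed yellow cap 30 mm across (top 20 mm), plain on top: sample. Weighs the same as the other yellow-capped tube (40 to 60 g). Flat foot 23 mm across, chamfered. Origin: centre of the underside, z up to the cap. In a well its top 40 mm stand out; grip it across the cap. Fits any well.
- yellow_balance: Capped upright tube, 85 mm tall: off-white body 27 mm across, ribbed yellow cap 30 mm across (top 20 mm), white 18 mm disc on the cap: counterbalance. Weighs the same as the other yellow-capped tube (40 to 60 g). Flat foot 23 mm across, chamfered. Origin: centre of the underside, z up to the cap. In a well its top 40 mm stand out; grip it across the cap. Fits any well.
- rotor: Round grey metal rotor, 189 mm across, fixed. Origin on its axis at worktop level, z up. Flat top at 67 mm, central stud 18 mm thick to 80 mm. Six upright wells, full at the start, axes 62 mm from the rotor's axis at 0, 60, 120, 180, 240, 300 deg from its x axis. Conical mouth 45 mm across, narrowing over 28 mm to a 31 mm bore; flat floor at 22 mm height. 
- tube_block: White plastic tube block, 120 x 62 x 55 mm, fixed. Origin: centre of its underside, x along its length, z up. Two wells like the rotor's, empty at the start, 28 mm either side of the centre along x: mouth 45 mm across at the top, bore 31 mm, flat floor at 10 mm height. The place to set a tube aside.
- reagent_bottle: Amber bottle with a black screw cap, 60 mm across, 142 mm tall, standing loose behind the work. Origin: centre of its underside, z up. A bystander: leave it.
Mind the look-alikes: they are no part of the job. What is shaped like the yellow_sample but black is not meant. What is shaped like the blue_sample but turquoise is not meant.

How it is judged:
At the end, for the whole second after the job is handed in: The two red-capped, the two blue-capped and the two yellow-capped tubes are each more than 114 mm apart (opposite wells are 124 mm apart), every tube is within 72 mm of the rotor's axis, its underside 16 to 27 mm above the worktop (the well floor is at 22 mm), leaning less than 0.15 rad and at rest (horizontal distance between red_sample and red_balance above 0.114 m and horizontal distance between blue_sample and blue_balance above 0.114 m and horizontal distance between yellow_sample and yellow_balance above 0.114 m and z of red_sample in the frame of rotor between 0.016 and 0.027 m and horizontal distance between each of red_sample, red_balance, blue_sample, blue_balance, yellow_sample, yellow_balance and rotor below 0.072 m and angle between each of red_sample, red_balance, blue_sample, blue_balance, yellow_sample, yellow_balance's own z axis and vertical below 0.15 rad and linear speed of each of red_sample, red_balance, blue_sample, blue_balance, yellow_sample, yellow_balance below 0.02 m/s and z of red_balance in the frame of rotor between 0.016 and 0.027 m and z of blue_sample in the frame of rotor between 0.016 and 0.027 m and z of blue_balance in the frame of rotor between 0.016 and 0.027 m and z of yellow_sample in the frame of rotor between 0.016 and 0.027 m and z of yellow_balance in the frame of rotor between 0.016 and 0.027 m); the robot touches nothing.
It fails at once if a tube is tipped over (leans more than 0.8 rad) (angle between any of red_sample, red_balance, blue_sample, blue_balance, yellow_sample, yellow_balance's own z axis and vertical above 0.8 rad).
It fails at once if the amber bottle is moved by more than 25 mm (distance of reagent_bottle from where it was at the start of the episode above 0.025 m).
It also fails if it takes over 106 s, if anything falls off the work surface, if the arm or the gripper's body presses on something with over 40 N, if the wrist force passes 120 N, or if a joint passes its speed limit or range.

## Working session

There is one attempt and no reset: what is moved stays moved. The work goes in short steps, Python scripts to look and compute and a tool call to move; the robot and the scene stay as the last step left them, time stands still between calls to the robot, and variables do not carry over. Pictures are saved under pics/ and viewed, at most 14 in all, crops included, and the job is handed in when it is done.

Besides the shell and the picture viewer there is one more tool, called after "Call:" by a JSON object that holds its "op" and its "data", one argument or row to a line. send_rows: Moves the arm, as the interface text tells. Its arguments: {"type":"object","properties":{"rows":{"type":"string"},"grip_force":{"type":"number"}},"required":["rows"]}

```bash
mkdir -p pics; python3 - <<'E'
from plant import ctrl
import cv2,numpy as np
s=ctrl.get_state();print(s['time'],s['eef_pos'],s['tcp_rot'],s['opening'])
for n in['top','side']:
    p=ctrl.read_camera(n);cv2.imwrite(f'pics/{n}0.png',p['color'][:,:,::-1])
    E=p['extrinsics'];print(n,p['fx'],p['cx'],p['cy'],p['D'],np.round(E,3).tolist())
    for t in ['rotor','tube_block','red_sample','red_balance','blue_sample','blue_balance','yellow_sample','yellow_balance','reagent_bottle']:
        for d in ctrl.look_for(p,t)[:3]:
            w=np.linalg.inv(E)@np.r_[d['position'],1];print(t,round(d['p'],2),np.round(w[:3],3))
E
```

```text
0.0 [6.74392948e-01 1.24269494e-04 2.51897325e-01] [ 7.07106517e-01  7.07106038e-01 -7.00154361e-04 -9.66772140e-04] 1.0014115742940708
top 463.089608164609 280.82445958278896 208.29339871973585 [-0.02945137  0.          0.          0.          0.        ] [[-0.019, -1.0, -0.006, -0.283], [-0.989, 0.02, -0.145, 0.483], [0.145, 0.003, -0.989, 1.039], [0.0, 0.0, 0.0, 1.0]]
rotor 0.97 [ 0.47  -0.381  0.064]
tube_block 0.69 [ 0.532 -0.161  0.053]
tube_block 0.59 [ 0.531 -0.392  0.111]
red_sample 0.52 [ 0.49  -0.442  0.105]
red_balance 0.48 [ 0.53  -0.394  0.105]
blue_sample 0.64 [ 0.376 -0.208  0.088]
blue_sample 0.63 [ 0.45  -0.321  0.106]
blue_balance 0.73 [ 0.51  -0.336  0.105]
blue_balance 0.5 [ 0.53  -0.163  0.055]
yellow_sample 0.72 [ 0.462 -0.56   0.08 ]
yellow_sample 0.53 [ 0.272 -0.44   0.086]
yellow_sample 0.46 [ 0.433 -0.428  0.108]
yellow_balance 0.66 [ 0.41  -0.373  0.104]
reagent_bottle 0.6 [ 0.63  -0.01   0.097]
side 470.9402070829934 277.2668939923599 212.63827132972347 [-0.06608024  0.          0.          0.          0.        ] [[0.929, -0.369, 0.018, -0.528], [-0.204, -0.553, -0.807, -0.014], [0.308, 0.747, -0.59, 1.206], [0.0, 0.0, 0.0, 1.0]]
rotor 0.85 [ 0.457 -0.43   0.069]
red_sample 0.72 [ 0.493 -0.458  0.096]
red_balance 0.77 [ 0.531 -0.411  0.103]
blue_sample 0.77 [ 0.447 -0.34   0.098]
blue_sample 0.63 [ 0.376 -0.218  0.051]
blue_balance 0.84 [ 0.506 -0.348  0.093]
yellow_sample 0.74 [ 0.268 -0.462  0.055]
yellow_sample 0.71 [ 0.458 -0.582  0.059]
yellow_sample 0.52 [ 0.431 -0.445  0.097]
reagent_bottle 0.68 [ 0.635 -0.021  0.076]
reagent_bottle 0.16 [ 0.492 -0.455  0.095]
```

View pics/top0.png

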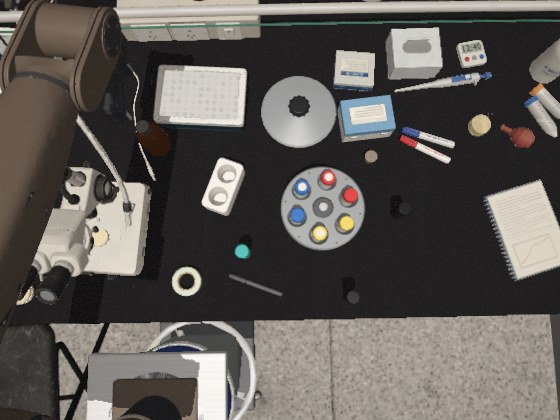

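View pics/side0.png

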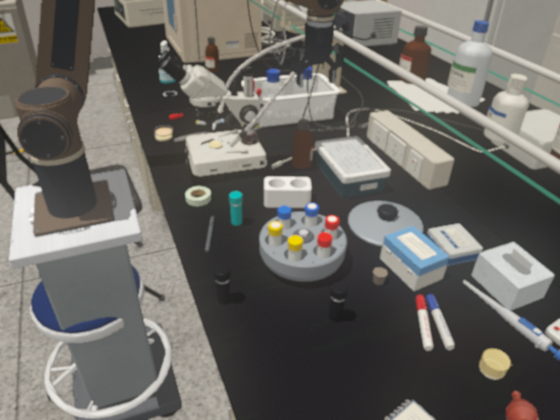

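Top view: rotor at (323,207). Clockwise from top: red disc (328,178), red plain (350,195), yellow plain (346,223), yellow disc (319,233), blue plain (297,215), blue disc (302,187). The block is at (223,186), turquoise and black are decoys. Each opposite pair is mixed, so a 3-cycle via the block (4 moves) does it. Now the precise geometry.

```bash
cat > h.py <<'E'
import numpy as np,cv2
from scipy.optimize import least_squares
from plant import ctrl
def K(p): return np.array([[p['fx'],0,p['cx']],[0,p['fy'],p['cy']],[0,0,1.]])
def proj(p,P):
    E=np.array(p['extrinsics']);r=cv2.Rodrigues(E[:3,:3])[0]
    return cv2.projectPoints(np.array(P,float).reshape(-1,1,3),r,E[:3,3],K(p),np.array(p['D']))[0][:,0]
def back(p,uv,z):
    n=cv2.undistortPoints(np.array(uv,float).reshape(-1,1,2),K(p),np.array(p['D']))[:,0]
    E=np.array(p['extrinsics']);R=E[:3,:3].T;c=-R@E[:3,3];d=np.c_[n,np.ones(len(n))]@E[:3,:3]
    return c+d*((z-c[2])/d[:,2])[:,None]
def capcen(p,x,y,zt,h=.02,r=.015):
    a=np.linspace(0,2*np.pi,24,endpoint=False);c=np.c_[x+r*np.cos(a),y+r*np.sin(a)]
    P=np.r_[np.c_[c,0*a+zt],np.c_[c,0*a+zt-h]]
    m=cv2.moments(cv2.convexHull(proj(p,P).astype(np.float32)));return np.array([m['m10'],m['m01']])/m['m00']
def blobs(p,col):
    hsv=cv2.cvtColor(p['color'],cv2.COLOR_RGB2HSV);H,S,V=cv2.split(hsv)
    lo,hi={'red':(172,8),'blue':(103,125),'yellow':(18,35)}[col]
    m=((H>=lo)|(H<=hi)) if lo>hi else ((H>=lo)&(H<=hi))
    m=(m&(S>120)&(V>70)).astype(np.uint8)
    cs=cv2.findContours(m,cv2.RETR_EXTERNAL,cv2.CHAIN_APPROX_NONE)[0]
    out=[]
    for c in cs:
        M=cv2.moments(cv2.convexHull(c))
        if M['m00']>40: out.append((M['m10']/M['m00'],M['m01']/M['m00'],M['m00']))
    return out
E
python3 - <<'E'
from h import *
p=ctrl.read_camera('top');obs=[];lab=[]
for c in['red','blue','yellow']:
    for u,v,A in blobs(p,c):
        if np.hypot(u-323,v-207)<48: obs.append((u,v));lab.append(c);print(c,u,v,A)
obs=np.array(obs);w0=back(p,obs,.1)[:,:2];c0=w0.mean(0)
ang=np.arctan2(*(w0-c0).T[::-1]);ph0=np.angle(np.exp(6j*ang).mean())/6
k=np.round((ang-ph0)/(np.pi/3))
f=lambda q:np.concatenate([capcen(p,q[0]+.062*np.cos(q[2]+i*np.pi/3),q[1]+.062*np.sin(q[2]+i*np.pi/3),.107)-o for i,o in zip(k,obs)])
s=least_squares(f,[*c0,ph0],x_scale=[.01,.01,.1]);q=s.x;print('rotor',q,np.degrees(q[2]),'res',np.round(s.fun,1))
for i,l,o in zip(k,lab,obs): print(l,np.round(o),int(i)%6,np.round(q[:2]+.062*np.array([np.cos(q[2]+i*np.pi/3),np.sin(q[2]+i*np.pi/3)]),4))
g=cv2.cvtColor(p['color'],cv2.COLOR_RGB2GRAY);m=(g>130).astype(np.uint8)
for c in cv2.findContours(m,cv2.RETR_EXTERNAL,cv2.CHAIN_APPROX_NONE)[0]:
    if cv2.pointPolygonTest(cv2.convexHull(c),(223,186),False)>=0:
        W=back(p,c[:,0],.055)[:,:2].astype(np.float32);r=cv2.minAreaRect(W*1000);print(r)
cv2.imwrite('pics/crop.png',cv2.resize(p['color'][130:270,180:390,::-1],None,fx=3.5,fy=3.5,interpolation=cv2.INTER_CUBIC))
E
```

```text
red 349.9819532908705 195.03503184713375 157.0
red 327.96013289036546 177.33997785160574 150.5
blue 297.22458628841605 214.52482269503545 141.0
blue 301.5174825174825 187.03146853146853 143.0
yellow 319.43003412969284 232.87372013651878 146.5
yellow 345.9858387799564 222.8834422657952 153.0
rotor [ 0.47337832 -0.38656573 -0.18521811] -10.612215756012315 res [ 0.1 -0.  -0.   0.  -0.1  0.2  0.1  0.  -0.1 -0.1 -0.  -0.1]
red [350. 195.] 5 [ 0.494 -0.445]
red [328. 177.] 0 [ 0.5343 -0.398 ]
blue [297. 215.] 2 [ 0.4528 -0.3281]
blue [302. 187.] 1 [ 0.5137 -0.3395]
yellow [319. 233.] 3 [ 0.4124 -0.3751]
yellow [346. 223.] 4 [ 0.433  -0.4336]
((528.867919921875, -161.17349243164062), (69.02389526367188, 124.04425811767578), 68.84808349609375)
```

View pics/crop.png

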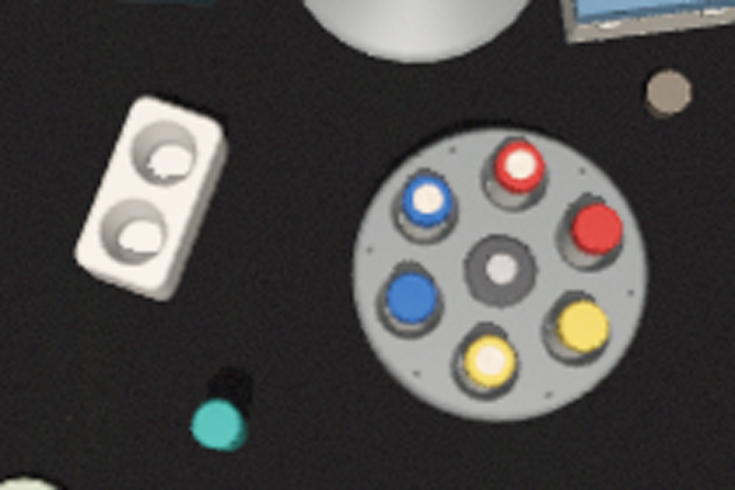

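Crop confirms the six caps and empty block holes (rims at full-image (226.9,173.4) and (218.3,196.3)). Plan: k1 blue_balance → block, k3 yellow_balance → k1, k5 red_sample → k3, blue_balance → k5. I'll use one constant yaw: closing line at 19.4° (30° clear of all neighbour directions).

Units first: shifts go in shares of 75 cm and turns go in shares of 180 degrees. So -340 mm is -0.4533, -300 mm is -0.4, -19.4 degrees is -0.1078.

Call:
{"op": "send_rows", "data": {
  "rows": "0 0 -0.0539 -0.06 -0.0267 0 0.2; 0 0 -0.1078 -0.1267 -0.06 0 0.2; 0 0 -0.1078 -0.1933 -0.0933 0 0.2; 0 0 -0.1078 -0.2667 -0.1267 0.0133 0.2; 0 0 -0.1078 -0.3333 -0.16 0.0267 0.2; 0 0 -0.1078 -0.4 -0.1893 0.04 0.2; 0 0 -0.1078 -0.4533 -0.2147 0.0533 0.2; 0 0 -0.1078 -0.4533 -0.2147 0.0533 0.2",
  "grip_force": 40
}}

```text
time: 2.05
eef_pos: [0.5122, -0.3423, 0.2122]
tcp_rot: [0.58, 0.815, -0.0, -0.001]
contact_force: [-0.2, 0.7, 0.1]
opening: 0.602
finger_force: 0.0
```

```bash
cat >> h.py <<'E'
Q=np.array([0.47338,-0.38657,-0.18522])
well=lambda k:Q[:2]+.062*np.array([np.cos(Q[2]+k*np.pi/3),np.sin(Q[2]+k*np.pi/3)])
def to(x,y,z):
    from scipy.spatial.transform import Rotation as R
    s=ctrl.get_state();r=R.from_quat(s['tcp_rot']);y_=r.as_matrix()[:,1]
    print('t',round(s['time'],2),'pos',np.round(s['eef_pos'],4),'yaw',round(np.degrees(np.arctan2(y_[1],y_[0])),2),'tilt',np.round(r.as_matrix()[:2,2],3),'op',round(s['opening'],3),'delta tool mm',np.round(1000*r.inv().apply(np.array([x,y,z])-s['eef_pos']),1))
E
python3 - <<'E'
from h import *
print(*[ (k,np.round(well(k),4)) for k in (1,3,5)])
p=ctrl.read_camera('top');print('block',back(p,[(226.9,173.4),(218.3,196.3)],.055))
to(*well(1),.1)
p=ctrl.read_camera('wrist');print(proj(p,[[*well(1),.107]]),capcen(p,*well(1),.107),blobs(p,'blue'))
cv2.imwrite('pics/w1.png',p['color'][:,:,::-1])
E
```

```text
(1, array([ 0.5137, -0.3395])) (3, array([ 0.4124, -0.3752])) (5, array([ 0.494 , -0.4451]))
block [[ 0.55752602 -0.17026629  0.055     ]
 [ 0.50443336 -0.1504826   0.055     ]]
t 2.1 pos [ 0.5132 -0.341   0.2128] yaw 19.24 tilt [-0.001  0.001] op 0.598 delta tool mm [  1.1   1.  112.8]
[[282.06787659 213.12335589]] [282.07258961 210.02084073] [(470.0816743236345, 321.0326697294538, 326.5), (282.323006833713, 210.56598329536826, 1097.5), (216.92119944211993, 174.97991631799164, 1195.0)]
```

View pics/w1.png

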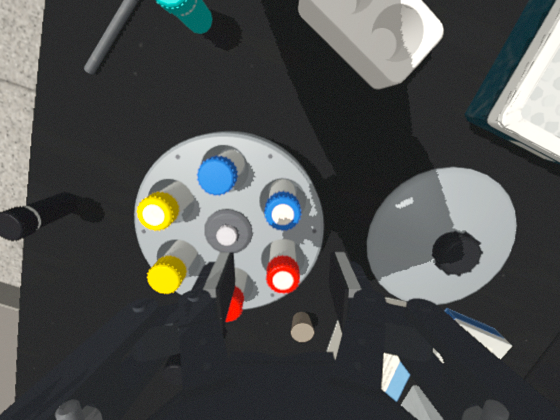

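Wrist view agrees with the model: blue disc cap seen at (282,210.6), predicted (282,210.0). Descend and grasp.

Converted, 113 mm is 0.1507, 75 mm is 0.1.

Call:
{"op": "send_rows", "data": {
  "rows": "0 0 0 0.0013 0.0013 0.0467 0.2; 0 0 0 0.0013 0.0013 0.1 0.2; 0 0 0 0.0013 0.0013 0.1507 0.2; 0 0 0 0.0013 0.0013 0.1507 0.2; 0 0 0 0.0013 0.0013 0.1507 -0.5; 0 0 0 0.0013 0.0013 0.1507 -0.5; 0 0 0 0.0013 0.0013 0.1507 -0.5; 0 0 0 0.0013 0.0013 0.1507 -0.5"
}}

```text
time: 3.15
eef_pos: [0.5159, -0.3396, 0.1027]
tcp_rot: [0.578, 0.816, -0.0, 0.002]
contact_force: [0.9, 0.3, 5.9]
opening: 0.333
finger_force: 39.9
```

```bash
python3 -c "
from h import *
s=ctrl.get_state();print(s['finger_force'],s['contact_force'])
to(0.5044,-0.1505,.21)"
```

```text
39.943183064460754 [0.85298084 0.34294429 5.89526142]
t 3.15 pos [ 0.5159 -0.3396  0.1027] yaw 19.38 tilt [ 0.004 -0.003] op 0.333 delta tool mm [ 181.8   52.2 -107.8]
```

Converted, 181 mm is 0.2413, 140 mm is 0.1867.

Call:
{"op": "send_rows", "data": {
  "rows": "0 0 0 0 0 -0.04 -0.5; 0 0 0 0 0 -0.0933 -0.5; 0 0 0 0 0 -0.144 -0.5; 0 0 0 0.0533 0.016 -0.144 -0.5; 0 0 0 0.12 0.0347 -0.144 -0.5; 0 0 0 0.1867 0.0533 -0.144 -0.5; 0 0 0 0.2413 0.0693 -0.144 -0.5; 0 0 0 0.2413 0.0693 -0.144 -0.5"
}}

```text
time: 4.15
eef_pos: [0.5028, -0.1482, 0.2079]
tcp_rot: [0.576, 0.817, -0.0, -0.001]
contact_force: [1.5, -0.7, -0.5]
opening: 0.34
finger_force: 39.7
```

```bash
python3 -c "
from h import *
s=ctrl.get_state();print(s['finger_force'],s['contact_force'])
p=ctrl.read_camera('wrist');cv2.imwrite('pics/w2.png',p['color'][:,:,::-1])
print(capcen(p,*s['eef_pos'][:2],s['eef_pos'][2]+.007),blobs(p,'blue'))
to(0.5044,-0.1505,.093)"
```

```text
39.678436517715454 [ 1.47972169 -0.73229282 -0.53712738]
[280.13931267 285.09361873] [(281.50171058714744, 282.9104022191401, 3605.0)]
t 4.2 pos [ 0.5032 -0.1498  0.2082] yaw 19.53 tilt [-0. -0.] op 0.334 delta tool mm [ -1.1   1.  115.2]
```

View pics/w2.png

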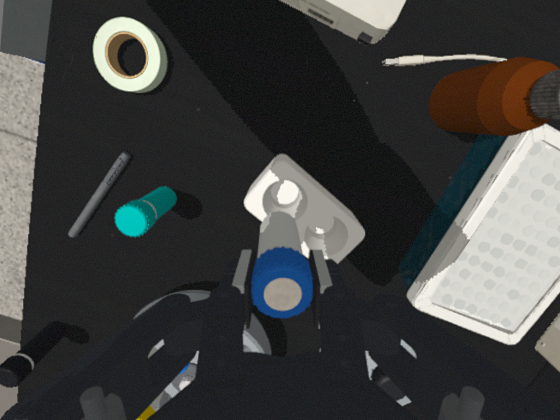

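The tube is held upright (cap at (281,283)), above the near block well. Lower and release, then rise.

Converted, 116 mm is 0.1547, 95 mm is 0.1267.

Call:
{"op": "send_rows", "data": {
  "rows": "0 0 0 -0.0013 0.0013 0.0467 -0.5; 0 0 0 -0.0013 0.0013 0.0867 -0.5; 0 0 0 -0.0013 0.0013 0.1267 -0.5; 0 0 0 -0.0013 0.0013 0.1547 -0.5; 0 0 0 -0.0013 0.0013 0.1547 -0.5; 0 0 0 -0.0013 0.0013 0.1547 0.2; 0 0 0 -0.0013 0.0013 0.1547 0.2; 0 0 0 -0.0013 0.0013 0.1547 0.2"
}}

```text
time: 5.2
eef_pos: [0.505, -0.1518, 0.0929]
tcp_rot: [0.578, 0.816, -0.0, 0.001]
contact_force: [0.3, 0.0, 0.4]
opening: 0.597
finger_force: 0.0
```

```bash
python3 -c "
from h import *
to(*well(3),.2)"
```

```text
t 5.2 pos [ 0.505  -0.1518  0.0929] yaw 19.39 tilt [ 0.001 -0.001] op 0.597 delta tool mm [-180.  -161.4 -107. ]
```

Converted, -180 mm is -0.24, -161 mm is -0.2147.

Call:
{"op": "send_rows", "data": {
  "rows": "0 0 0 0 0 -0.0533 0.2; 0 0 0 0 0 -0.1067 0.2; 0 0 0 -0.02 -0.02 -0.1427 0.2; 0 0 0 -0.0733 -0.0667 -0.1427 0.2; 0 0 0 -0.1267 -0.1133 -0.1427 0.2; 0 0 0 -0.1867 -0.1667 -0.1427 0.2; 0 0 0 -0.24 -0.2147 -0.1427 0.2; 0 0 0 -0.24 -0.2147 -0.1427 0.2"
}}

```text
time: 6.2
eef_pos: [0.4113, -0.3777, 0.1999]
tcp_rot: [0.58, 0.815, -0.001, 0.001]
contact_force: [-0.4, 0.4, -0.3]
opening: 0.602
finger_force: 0.0
```

```bash
python3 -c "
from h import *
p=ctrl.read_camera('wrist');print(capcen(p,*well(3),.107),blobs(p,'yellow'))
p=ctrl.read_camera('top');print(back(p,[b[:2] for b in blobs(p,'blue')],.09), ctrl.get_state()['qpos'])
to(*well(3),.1)"
```

```text
[283.23378081 213.68303082] [(283.36855072463766, 280.944347826087, 1150.0), (283.51361088871096, 214.39524953295967, 1249.0)]
[[ 0.45348958 -0.33190168  0.09      ]
 [ 0.50259738 -0.15082218  0.09      ]
 [ 0.63783298 -0.58677366  0.09      ]
 [ 0.7068632  -0.86890324  0.09      ]
 [ 0.74414249 -0.46099016  0.09      ]] [-9.19638665e-01  7.95810769e-02  1.91712496e+00  3.58204175e-04
  1.14528840e+00 -1.25708013e+00]
t 6.3 pos [ 0.4124 -0.3746  0.1993] yaw 19.33 tilt [0.    0.001] op 0.6 delta tool mm [-0.5 -0.2 99.3]
```

Converted, 98 mm is 0.1307, 70 mm is 0.0933.

Call:
{"op": "send_rows", "data": {
  "rows": "0 0 0 0 0 0.0467 0.2; 0 0 0 0 0 0.0933 0.2; 0 0 0 0 0 0.1307 0.2; 0 0 0 0 0 0.1307 0.2; 0 0 0 0 0 0.1307 -0.5; 0 0 0 0 0 0.1307 -0.5; 0 0 0 0 0 0.1307 -0.5; 0 0 0 0 0 0.1307 -0.5"
}}

```text
time: 7.3
eef_pos: [0.4136, -0.3754, 0.103]
tcp_rot: [0.578, 0.816, -0.0, 0.002]
contact_force: [0.8, 1.6, 4.6]
opening: 0.339
finger_force: 39.9
```

```bash
python3 -c "
from h import *
to(*well(1),.21)"
```

```text
t 7.3 pos [ 0.4136 -0.3754  0.103 ] yaw 19.38 tilt [ 0.002 -0.002] op 0.339 delta tool mm [   0.3  106.5 -106.8]
```

Converted, -107 mm is -0.1427, 106 mm is 0.1413.

Call:
{"op": "send_rows", "data": {
  "rows": "0 0 0 0 0 -0.04 -0.5; 0 0 0 0 0 -0.0933 -0.5; 0 0 0 0 0 -0.1427 -0.5; 0 0 0 0 0.0467 -0.1427 -0.5; 0 0 0 0 0.1 -0.1427 -0.5; 0 0 0 0 0.1413 -0.1427 -0.5; 0 0 0 0 0.1413 -0.1427 -0.5; 0 0 0 0 0.1413 -0.1427 -0.5"
}}

```text
time: 8.3
eef_pos: [0.512, -0.3393, 0.2077]
tcp_rot: [0.578, 0.816, -0.0, -0.001]
contact_force: [-0.5, 0.8, -0.3]
opening: 0.336
finger_force: 39.8
```

```bash
python3 -c "
from h import *
s=ctrl.get_state();p=ctrl.read_camera('wrist');print(blobs(p,'yellow'),s['finger_force'])
to(*well(1),.103)"
```

```text
[(164.72345036844388, 278.5825747724317, 1153.5), (281.75465568519786, 282.9370395790437, 3642.5)] 39.806084632873535
t 8.35 pos [ 0.5118 -0.3396  0.2079] yaw 19.37 tilt [-0.001  0.   ] op 0.337 delta tool mm [ -0.7   1.9 104.9]
```

Converted, 103 mm is 0.1373, 85 mm is 0.1133.

Call:
{"op": "send_rows", "data": {
  "rows": "0 0 0 -0.0013 0.0027 0.0467 -0.5; 0 0 0 -0.0013 0.0027 0.08 -0.5; 0 0 0 -0.0013 0.0027 0.1133 -0.5; 0 0 0 -0.0013 0.0027 0.1373 -0.5; 0 0 0 -0.0013 0.0027 0.1373 -0.5; 0 0 0 -0.0013 0.0027 0.1373 0.2; 0 0 0 -0.0013 0.0027 0.1373 0.2; 0 0 0 -0.0013 0.0027 0.1373 0.2"
}}

```text
time: 9.35
eef_pos: [0.5153, -0.3398, 0.1061]
tcp_rot: [0.578, 0.816, -0.0, 0.001]
contact_force: [-0.1, 0.6, 0.1]
opening: 0.598
finger_force: 0.0
```

```bash
python3 -c "
from h import *
to(*well(5),.2)"
```

```text
t 9.35 pos [ 0.5153 -0.3398  0.1061] yaw 19.41 tilt [ 0.001 -0.001] op 0.598 delta tool mm [-92.3 -55.  -93.8]
```

Converted, -94 mm is -0.1253, -92 mm is -0.1227.

Call:
{"op": "send_rows", "data": {
  "rows": "0 0 0 0 0 -0.0533 0.2; 0 0 0 0 0 -0.1067 0.2; 0 0 0 -0.0133 -0.0067 -0.1253 0.2; 0 0 0 -0.0533 -0.0333 -0.1253 0.2; 0 0 0 -0.0933 -0.0573 -0.1253 0.2; 0 0 0 -0.1227 -0.0733 -0.1253 0.2; 0 0 0 -0.1227 -0.0733 -0.1253 0.2; 0 0 0 -0.1227 -0.0733 -0.1253 0.2"
}}

```text
time: 10.35
eef_pos: [0.4936, -0.4441, 0.1985]
tcp_rot: [0.578, 0.816, 0.0, -0.001]
contact_force: [1.3, 0.1, 0.6]
opening: 0.598
finger_force: 0.0
```

```bash
python3 -c "
from h import *
p=ctrl.read_camera('wrist');print(capcen(p,*well(5),.107),blobs(p,'red'),capcen(p,*well(1),.107),blobs(p,'yellow'))
to(*well(5),.1)"
```

```text
[280.87072661 218.19953532] [(336.3150492264416, 342.1744022503516, 118.5), (281.2545214521452, 218.93280528052802, 1262.5), (350.3540698367298, 181.3774281968776, 1398.5)] [357.03780593  94.55866912] [(212.0564623382904, 181.33841131664852, 1378.5), (358.19807042932945, 97.49551374819103, 1727.5)]
t 10.4 pos [ 0.4937 -0.4438  0.1987] yaw 19.44 tilt [-0.001  0.001] op 0.603 delta tool mm [-1.4 -0.2 98.7]
```

Converted, 97 mm is 0.1293, 70 mm is 0.0933.

Call:
{"op": "send_rows", "data": {
  "rows": "0 0 0 -0.0013 0 0.0467 0.2; 0 0 0 -0.0013 0 0.0933 0.2; 0 0 0 -0.0013 0 0.1293 0.2; 0 0 0 -0.0013 0 0.1293 0.2; 0 0 0 -0.0013 0 0.1293 -0.5; 0 0 0 -0.0013 0 0.1293 -0.5; 0 0 0 -0.0013 0 0.1293 -0.5; 0 0 0 -0.0013 0 0.1293 -0.5"
}}

```text
time: 11.4
eef_pos: [0.4948, -0.4464, 0.1043]
tcp_rot: [0.578, 0.816, -0.0, 0.002]
contact_force: [0.6, -0.2, 4.3]
opening: 0.336
finger_force: 40.0
```

```bash
python3 -c "
from h import *
to(*well(3),.21)"
```

```text
t 11.4 pos [ 0.4948 -0.4464  0.1043] yaw 19.39 tilt [ 0.002 -0.002] op 0.336 delta tool mm [  94.3  -53.8 -106.1]
```

Converted, -106 mm is -0.1413, 94 mm is 0.1253.

Call:
{"op": "send_rows", "data": {
  "rows": "0 0 0 0 0 -0.04 -0.5; 0 0 0 0 0 -0.0933 -0.5; 0 0 0 0 0 -0.1413 -0.5; 0 0 0 0.04 -0.0227 -0.1413 -0.5; 0 0 0 0.0867 -0.0493 -0.1413 -0.5; 0 0 0 0.1253 -0.072 -0.1413 -0.5; 0 0 0 0.1253 -0.072 -0.1413 -0.5; 0 0 0 0.1253 -0.072 -0.1413 -0.5"
}}

```text
time: 12.4
eef_pos: [0.4121, -0.3754, 0.2086]
tcp_rot: [0.578, 0.816, -0.0, 0.001]
contact_force: [-0.0, -0.3, 0.4]
opening: 0.331
finger_force: 39.6
```

```bash
python3 -c "
from h import *
s=ctrl.get_state();p=ctrl.read_camera('wrist');print(blobs(p,'red'),s['finger_force'])
to(*well(3),.1043)"
```

```text
[(380.7833733013589, 379.53397282174257, 208.5), (399.21726978523094, 277.12091791703443, 1133.0), (281.4939047087288, 279.0903126744835, 3582.0)] 39.60823059082031
t 12.45 pos [ 0.4123 -0.3756  0.2086] yaw 19.39 tilt [ 0.001 -0.001] op 0.34 delta tool mm [  0.5   0.2 104.3]
```

Converted, 102 mm is 0.136, 85 mm is 0.1133.

Call:
{"op": "send_rows", "data": {
  "rows": "0 0 0 0 0 0.0467 -0.5; 0 0 0 0 0 0.08 -0.5; 0 0 0 0 0 0.1133 -0.5; 0 0 0 0 0 0.136 -0.5; 0 0 0 0 0 0.136 -0.5; 0 0 0 0 0 0.136 0.2; 0 0 0 0 0 0.136 0.2; 0 0 0 0 0 0.136 0.2"
}}

```text
time: 13.45
eef_pos: [0.4121, -0.3752, 0.1071]
tcp_rot: [0.578, 0.816, -0.0, 0.001]
contact_force: [-0.2, 0.5, -0.6]
opening: 0.601
finger_force: 0.0
```

```bash
python3 -c "
from h import *
to(0.5044,-0.1505,.2)"
```

```text
t 13.45 pos [ 0.4121 -0.3752  0.1071] yaw 19.4 tilt [ 0.001 -0.001] op 0.601 delta tool mm [181.2 161.8 -93.1]
```

Converted, 181 mm is 0.2413, 162 mm is 0.216.

Call:
{"op": "send_rows", "data": {
  "rows": "0 0 0 0 0 -0.0533 0.2; 0 0 0 0 0 -0.1067 0.2; 0 0 0 0.02 0.02 -0.124 0.2; 0 0 0 0.0733 0.0667 -0.124 0.2; 0 0 0 0.1267 0.1133 -0.124 0.2; 0 0 0 0.1867 0.1667 -0.124 0.2; 0 0 0 0.2413 0.216 -0.124 0.2; 0 0 0 0.2413 0.216 -0.124 0.2"
}}

```text
time: 14.45
eef_pos: [0.5046, -0.1457, 0.198]
tcp_rot: [0.575, 0.818, 0.0, -0.001]
contact_force: [0.1, -0.6, 0.1]
opening: 0.6
finger_force: 0.0
```

```bash
python3 -c "
from h import *
p=ctrl.read_camera('wrist');print(capcen(p,.5044,-.1505,.095),blobs(p,'blue'))
p=ctrl.read_camera('top')
for c,k in (('yellow',1),('yellow',4),('red',3),('red',0)):print(k,capcen(p,*well(k),.107),blobs(p,c)[:4])
to(.5044,-.1505,.089)"
```

```text
[278.86468257 217.53406749] [(169.29623655913977, 369.76935483870966, 620.0), (278.67240310077517, 217.1153488372093, 1075.0)]
1 [301.63952178 187.07129199] [(346.0438596491228, 222.8563596491228, 152.0), (301.66198830409354, 186.51345029239764, 142.5)]
4 [345.97763079 222.76948219] [(346.0438596491228, 222.8563596491228, 152.0), (301.66198830409354, 186.51345029239764, 142.5)]
3 [319.34123901 232.74593811] [(319.15857605177996, 233.70226537216828, 154.5), (327.98233995584985, 177.33443708609272, 151.0), (22.119883040935672, 148.406432748538, 57.0), (408.0744047619047, 140.73214285714286, 112.0)]
0 [327.95769387 177.37643159] [(319.15857605177996, 233.70226537216828, 154.5), (327.98233995584985, 177.33443708609272, 151.0), (22.119883040935672, 148.406432748538, 57.0), (408.0744047619047, 140.73214285714286, 112.0)]
t 14.55 pos [ 0.504  -0.149   0.1983] yaw 19.53 tilt [-0.002  0.   ] op 0.602 delta tool mm [ -1.7  -0.  109.3]
```

Call:
{"op": "send_rows", "data": {
  "rows": "0 0 0 -0.0013 0 0.0467 0.2; 0 0 0 -0.0013 0 0.1 0.2; 0 0 0 -0.0013 0 0.1427 0.2; 0 0 0 -0.0013 0 0.1427 0.2; 0 0 0 -0.0013 0 0.1427 -0.5; 0 0 0 -0.0013 0 0.1427 -0.5; 0 0 0 -0.0013 0 0.1427 -0.5; 0 0 0 -0.0013 0 0.1427 -0.5"
}}

```text
time: 15.55
eef_pos: [0.5057, -0.1519, 0.0939]
tcp_rot: [0.578, 0.816, 0.0, 0.001]
contact_force: [-0.4, -1.3, 4.1]
opening: 0.337
finger_force: 39.8
```

```bash
python3 -c "
from h import *
to(*well(5),.21)"
```

```text
t 15.55 pos [ 0.5057 -0.1519  0.0939] yaw 19.42 tilt [ 0.002 -0.002] op 0.337 delta tool mm [-272.8 -108.4 -115.7]
```

Converted, -220 mm is -0.2933, -175 mm is -0.2333.

Call:
{"op": "send_rows", "data": {
  "rows": "0 0 0 0 0 -0.0533 -0.5; 0 0 0 0 0 -0.1067 -0.5; 0 0 0 0 0 -0.1547 -0.5; 0 0 0 -0.0533 -0.0213 -0.1547 -0.5; 0 0 0 -0.1133 -0.0453 -0.1547 -0.5; 0 0 0 -0.1733 -0.0693 -0.1547 -0.5; 0 0 0 -0.2333 -0.0933 -0.1547 -0.5; 0 0 0 -0.2933 -0.1173 -0.1547 -0.5"
}}

```text
time: 16.55
eef_pos: [0.4946, -0.3893, 0.208]
tcp_rot: [0.578, 0.816, 0.0, -0.0]
contact_force: [0.9, -0.1, -0.4]
opening: 0.333
finger_force: 40.5
```

Converted, -53 mm is -0.0707, -30 mm is -0.04.

Call:
{"op": "send_rows", "data": {
  "rows": "0 0 0 -0.04 -0.016 0 -0.5; 0 0 0 -0.0707 -0.0267 0 -0.5; 0 0 0 -0.0707 -0.0267 0 -0.5; 0 0 0 -0.0707 -0.0267 0 -0.5"
}}

```text
time: 17.05
eef_pos: [0.4936, -0.4438, 0.2078]
tcp_rot: [0.578, 0.816, 0.0, -0.001]
contact_force: [0.3, 0.3, -1.2]
opening: 0.335
finger_force: 40.5
```

```bash
python3 -c "
from h import *
s=ctrl.get_state();p=ctrl.read_camera('wrist');print(blobs(p,'blue'),s['finger_force'])
to(*well(5),.1059)"
```

```text
[(400.84408602150535, 278.6102150537634, 62.0), (494.2904378909741, 272.6014298480786, 559.5), (446.02754820936633, 252.76859504132233, 60.5), (410.3943661971831, 261.0657276995305, 213.0), (281.68745519713264, 273.9052329749104, 3487.5), (280.76400476758045, 51.30929678188319, 1678.0)] 40.50183892250061
t 17.1 pos [ 0.4937 -0.4436  0.208 ] yaw 19.44 tilt [-0.     0.001] op 0.331 delta tool mm [ -1.6  -0.2 102.1]
```

Converted, 100 mm is 0.1333, 85 mm is 0.1133.

Call:
{"op": "send_rows", "data": {
  "rows": "0 0 0 -0.0013 0 0.0467 -0.5; 0 0 0 -0.0013 0 0.08 -0.5; 0 0 0 -0.0013 0 0.1133 -0.5; 0 0 0 -0.0013 0 0.1333 -0.5; 0 0 0 -0.0013 0 0.1333 -0.5; 0 0 0 -0.0013 0 0.1333 0.2; 0 0 0 -0.0013 0 0.1333 0.2; 0 0 0 -0.0013 0 0.1333 0.2"
}}

```text
time: 18.1
eef_pos: [0.4941, -0.4457, 0.109]
tcp_rot: [0.578, 0.816, -0.0, 0.0]
contact_force: [0.0, -0.0, -0.0]
opening: 0.595
finger_force: 0.0
```

Converted, 190 mm is 0.2533, 140 mm is 0.1867.

Call:
{"op": "send_rows", "data": {
  "rows": "0 0 0 0 0 -0.0533 0.2; 0 0 0 0 0 -0.1067 0.2; 0 0 0 0 0 -0.1467 0.2; 0 0 0 0.06 0.024 -0.1467 0.2; 0 0 0 0.12 0.048 -0.1467 0.2; 0 0 0 0.1867 0.0733 -0.1467 0.2; 0 0 0 0.2533 0.1 -0.1467 0.2; 0 0 0 0.2533 0.1 -0.1467 0.2"
}}

```text
time: 19.1
eef_pos: [0.5015, -0.2383, 0.2185]
tcp_rot: [0.576, 0.817, 0.0, -0.0]
contact_force: [0.7, -0.2, 0.4]
opening: 0.598
finger_force: 0.0
```

```bash
python3 - <<'E'
from h import *
for n in('top','side'):
    p=ctrl.read_camera(n)
    for c,k in (('yellow',1),('yellow',4),('red',3),('red',0),('blue',2),('blue',5)):
        e=capcen(p,*well(k),.107);b=[np.round(np.array(x[:2])-e,1) for x in blobs(p,c) if np.hypot(*(np.array(x[:2])-e))<10];print(n,c,k,b)
    if n=='side':
        u,v=proj(p,[[*Q[:2],.08]])[0].astype(int);im=p['color'][v-70:v+70,u-90:u+90,::-1]
        cv2.imwrite('pics/end.png',cv2.resize(im,None,fx=4,fy=4,interpolation=cv2.INTER_CUBIC))
print(ctrl.get_state()['time'],ctrl.get_state()['eef_pos'])
E
```

```text
top yellow 1 [array([ 0.1, -0.6])]
top yellow 4 [array([0. , 0.1])]
top red 3 [array([-0.2,  1. ])]
top red 0 [array([ 0., -0.])]
top blue 2 [array([ 0.1, -0.2])]
top blue 5 [array([-0.9,  0.4])]
side yellow 1 [array([0.9, 0.2])]
side yellow 4 [array([0. , 0.6])]
side red 3 [array([-1. ,  0.6])]
side red 0 [array([ 0.3, -0.2])]
side blue 2 [array([-0.4,  0.4])]
side blue 5 [array([-0.7,  1.4])]
19.2 [ 0.5017715  -0.24141677  0.21884689]
```

View pics/end.png

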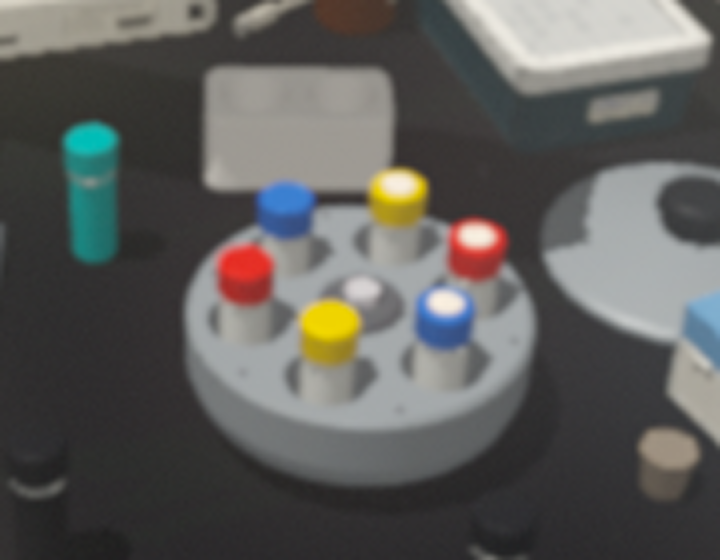

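The final picture shows each colour's two tubes in opposite wells: red (245,275)/(477,250), blue (286,210)/(444,318), yellow (398,197)/(330,330). All are seated upright within about 1.5 px of the model.

```bash
python3 -c "
from plant import ctrl
print(ctrl.sign_off())"
```

```text
the job is handed in; nothing more can be done
None
```

All six tubes are down and upright in the rotor with same-coloured caps opposite each other, checked in the top and side cameras, and I handed the job in at about 19 s; sign-off returned no verdict.

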